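Point out the missing pump bolt and log it

TASK

Show the bench camera what the pump cover still lacks: with the tool pointing down, bring the fingertips directly over the empty bolt hole in the cover, a few centimetres above it without touching, and stay there for about two seconds; then point in the same way at the yellow bolt standing on the bench. Then press the green button right down to log it, and draw back clear of it. Only point: grasp nothing, leave the red button alone, and touch neither the pump, the bolts nor any of the tools and parts lying about.

Things in the scene. Friction and masses are not known exactly. Their poses are not given: they have to be found in the camera images.
- pump: pump fixed to the bench: grey housing, square aluminium cover 150 x 150 mm, its top face 92 mm up. Origin: centre of underside; z up, x, y along the edges; any yaw. Near the corners (55 mm from centre in x and y) are three yellow hex bolt heads, 33 mm wide, 13 mm above the cover, and one empty hole; in the middle a white ring 72 mm wide with a dark shaft end 26 mm above the cover
- empty_hole (a point): centre of the mouth of the cover's empty bolt hole, 22 mm across, dark inside, level with the top face of the cover (92 mm above the bench), at +55, +55 mm in the pump's x, y; its z axis points up
- yellow_bolt: an M20 hex bolt standing on its head, yellow (brass-coloured) like the three in the pump cover: hexagonal head below 33 mm across and 13 mm high, round threaded shank 20 mm across above it, 58 mm tall in all, loose, 0.19 kg. Origin: centre of its underside, on the bench. The three loose bolts stand in a row in any order
- yellow_bolt_top (a point): centre of the upper end of the yellow bolt's shank, 58 mm above the bench; z axis up
- silver_bolt: an M20 hex bolt standing on its head, silver-coloured: hexagonal head below 33 mm across and 13 mm high, round threaded shank 20 mm across above it, 58 mm tall in all, loose, 0.19 kg. Origin: centre of its underside
- black_bolt: an M20 hex bolt standing on its head, black: hexagonal head below 33 mm across and 13 mm high, round threaded shank 20 mm across above it, 58 mm tall in all, loose, 0.19 kg. Origin: centre of its underside
- station: the button station, a grey box with a yellow top plate, 80 x 150 mm and 50 mm high, fixed to the bench, with a green and a red push button on top, 72 mm apart. Origin: centre of its underside; z up; green lies at +36 mm, red at -36 mm along its y axis
- green_button (a joint): travel of the green button in m: 0 released, 0.006 fully down; moves straight down, springs back, about 5 N to press fully
- green_button_top (a point): centre of the top face of the green button's cap, 32 mm across; moves with the cap
- red_button (a joint): travel of the red button in m: 0 released, 0.006 fully down
- red_button_top (a point): centre of the top face of the red button's cap, 32 mm across
- hammer: loose hammer, lying beyond the work; origin on its underside, x along its length
- spanner: loose steel spanner, lying beyond the work; origin on its underside, x along its length
- torch: loose red torch standing upright, 52 mm across, 150 mm tall; origin: centre of its underside
- sleeve: loose brass sleeve standing upright, 48 mm across, 60 mm tall; origin: centre of its underside
- bearing: loose dark steel bearing ring lying flat, 72 mm across, 18 mm high; origin: centre of its underside
- grease_tin: loose tin with a blue label, 80 mm across, 90 mm tall; origin: centre of its underside
There are look-alikes about, which are no part of the job. What is shaped like the pump but turquoise is not meant. What is shaped like the yellow_bolt but purple is not meant.

How it is judged (in metres and radians):
On the way, in this order (a step that is already met when the one before it is completed fails the run):
1. the tool point dwells just above the empty hole (horizontal distance between the grasp point and empty_hole below 0.018 m and z of the grasp point in the frame of empty_hole between 0.012 and 0.085 m), for 1.5 s.
2. then it dwells just above the yellow bolt (horizontal distance between the grasp point and yellow_bolt_top below 0.018 m and z of the grasp point in the frame of yellow_bolt_top between 0.012 and 0.085 m), for 1.5 s.
3. then the green button is pressed right down (value of joint green_button above 0.0045 m), for 0.02 s.
At the end, for the whole second after the job is handed in: both buttons are up (under 1.5 mm down), the three bolts stand upright (0.1 rad) within 5 mm and the other parts lie within 10 mm of their starts. On the way: TCP within 18 mm sideways of and 12 to 85 mm above each point for 1.5 s unbroken; green button past 4.5 mm (value of joint each of green_button, red_button below 0.0015 m and distance of each of yellow_bolt, silver_bolt, black_bolt from where it was at the start of the episode below 0.005 m and angle between each of yellow_bolt, silver_bolt, black_bolt's own z axis and vertical below 0.1 rad and distance of each of hammer, spanner, torch, sleeve, bearing, grease_tin from where it was at the start of the episode below 0.01 m); the robot touches nothing.
It fails at once if the robot touches the pump (contact force between any of the fingers, the arm and pump above 0.5 N).
It fails at once if the robot touches, moves or lifts a bolt (contact force between any of the fingers, the arm and yellow_bolt above 0.5 N or contact force between any of the fingers, the arm and silver_bolt above 0.5 N or contact force between any of the fingers, the arm and black_bolt above 0.5 N or distance of any of yellow_bolt, silver_bolt, black_bolt from where it was at the start of the episode above 0.005 m).
It fails at once if the robot touches or moves a tool or part lying about (contact force between any of the fingers, the arm and hammer above 0.5 N or contact force between any of the fingers, the arm and spanner above 0.5 N or contact force between any of the fingers, the arm and torch above 0.5 N or contact force between any of the fingers, the arm and sleeve above 0.5 N or contact force between any of the fingers, the arm and bearing above 0.5 N or contact force between any of the fingers, the arm and grease_tin above 0.5 N or distance of any of hammer, spanner, torch, sleeve, bearing, grease_tin from where it was at the start of the episode above 0.01 m).
It fails at once if the red button is pressed (value of joint red_button above 0.0015 m).
It also fails if it takes over 48 s, if anything falls off the work surface, if the arm or the gripper's body presses on something with over 40 N, if the wrist force passes 120 N, or if a joint passes its speed limit or range.

ROBOT

A 6-joint arm with a two-finger parallel gripper is mounted at the origin on the work surface. World frame = base frame: x ahead of the robot, y to its left, z up, the work surface at z = 0. Lengths are in mm, angles in rad, forces in N, time in s.
With the tool pointing down it reaches from about 300 to 775 mm from the base axis. Payload 14.6 kg.
Tool frame: the origin (TCP) lies between the finger pads, 19 mm behind the fingertips; this is the grasp point; z points along the fingers, y is the line along which they close (so a half turn about z gives the same grasp; the last joint's range is limited). The gripper opens to 94 mm and grips with 3 to 60 N. Pads are 16 mm wide; open, the fingers measure 119 mm over their backs; the gripper's body (75 mm by 177 mm) begins 78 mm behind the grasp point.
Start: joints at [1.18, 0.3, 1.521, -0, 1.321, -0.067], TCP at [174.991, 521.409, 224.246] pointing down, gripper open.
Joint ranges: [-3.03, 3.03], [-0.79, 2.21], [0.23, 2.52], [-1.04, 4.18], [0, 3.07], [-2.55, 2.55]. Speed limits (rad/s): [2.22, 2.22, 2.57, 3.14, 3.14, 3.14].

INTERFACE

Orientations are given as [roll, pitch, yaw] about the fixed x, y, z axes, in that order (R = Rz(yaw) Ry(pitch) Rx(roll)).
In Python, from cell import manip, cams, job gives the robot as it stands.
- The arm moves only by the tool jog_arm, never from a script. Its argument "commands" is a list of rows, each an object of numbers: "dx", "dy", "dz": the shift along the tool's x, y, z each as a share of 40 mm, from -1 to 1; "ax", "ay", "az": the turn, a rotation vector about the tool's x, y, z each as a share of 10 degrees, from -1 to 1; "gripper": the closure, from 0 (fully open) to 1 (shut). A call has 1 to 10 rows; each row shifts and turns the commanded pose from where the row before left it, along the tool's axes as they then stand; what a row does not reach is not made up. A row lasts 1/8 s, in which the tool goes at most 62.5 mm and 10.7 degrees, less where a joint would pass 70% of its speed; a pose out of reach is approached as far as the arm can. A call with a number of a shift or a turn outside -1 to 1 is refused whole. A call with a gripper value outside its range is refused whole. The fingers move at their own pace and stop on an object; "squeeze" is the grip in N (left out, the last holds). Time passes only in rows, so rows that do not move let the fingers close. It gives the time, the measured TCP pose, the force, the opening and the grip force at its end, in the units of the state.
- manip.read_state(): the state, without advancing time (a new reading comes with each control period).
- cams.camera(name): name is "scene" or "side" or "wrist"; returns a dict with "image" (480x640x3 uint8, red, green, blue), "fx", "fy", "cx", "cy" (pixels), "world_to_cam" (4x4, takes a point from world to camera coordinates). Camera axes: x right, y down, z forward; pixel columns grow to the right and rows downward; lengths in mm; the calibration is good to about 2 mm. A picture is of the moment at which its call begins. There is no depth.
- job.sign_off(): hands the job in; it is judged then, once.
The state is a dict: "clock": time; "joints": joint angles; "qd": joint speeds; "effort": joint torques, N m; "eef_pos": TCP position; "eef_rot": TCP orientation; "wrist_force": force on the tool from outside, world axes, zero at the start; "moment": the same for the moment, N m; "finger_gap": finger opening in mm; "finger_force": force on a finger pad.
Only numpy, scipy, OpenCV 4.12 (cv2) and the standard library are available. Lean on these libraries where they do the work, as an engineer would, in place of code of your own. Each camera call takes 0.05 s, during which the arm holds its last target. There are 200 camera calls.

## Working session

There is one attempt and no reset: what is moved stays moved. The work goes in short steps, Python scripts to look and compute and a tool call to move; the robot and the scene stay as the last step left them, time stands still between calls to the robot, and variables do not carry over. Pictures are saved under pics/ and viewed, at most 10 in all, crops included, and the job is handed in when it is done.

Besides the shell and the picture viewer there is one more tool, called after "Call:" as a command line: name --argument value ..., lists and objects as JSON in quotes. jog_arm: Moves the arm, as the interface text tells. Shift numbers are shares of 40 mm and turn numbers shares of 10 degrees, none past 1 either way. Its arguments: {"type":"object","properties":{"commands":{"type":"array"},"squeeze":{"type":"number"}},"required":["commands"]}

```bash
mkdir -p pics; cat > h.py <<'E'
import numpy as np, cv2
from cell import manip, cams, job
def save(c,n): cv2.imwrite(n,c["image"][:,:,::-1])
def load(n):
    d=np.load(n,allow_pickle=True).item(); return d
def ray(c,u,v,z):
    M=np.array(c["world_to_cam"]);R=M[:3,:3];o=-R.T@M[:3,3]
    d=R.T@np.array([(u-c["cx"])/c["fx"],(v-c["cy"])/c["fy"],1]);return o+d*(z-o[2])/d[2]
def proj(c,p):
    M=np.array(c["world_to_cam"]);q=M[:3,:3]@np.array(p)+M[:3,3];return np.array([c["fx"]*q[0]/q[2]+c["cx"],c["fy"]*q[1]/q[2]+c["cy"]])
E
python3 - <<'E'
from h import *
s=manip.read_state();print(s["eef_pos"],s["eef_rot"],s["clock"])
for n in ["scene","side","wrist"]:
    c=cams.camera(n);np.save(n+".npy",c);save(c,f"pics/{n}0.png");M=np.array(c["world_to_cam"]);print(n,-M[:3,:3].T@M[:3,3],M[2,:3])
E
```

```text
[174.90050176 521.18848925 223.67987738] [-3.14041519e+00 -8.22554083e-05  2.81780339e+00] 0.0
scene [874.09374128 598.19337776 642.50328035] [-0.39670871 -0.66908416 -0.62844935]
side [ 457.3551852  -929.46080612  802.04947844] [ 0.03704133  0.79091731 -0.61080091]
wrist [ 96.06196967 547.16219917 382.88703677] [ 0.27072716 -0.0922903  -0.95822195]
```

View pics/scene0.png

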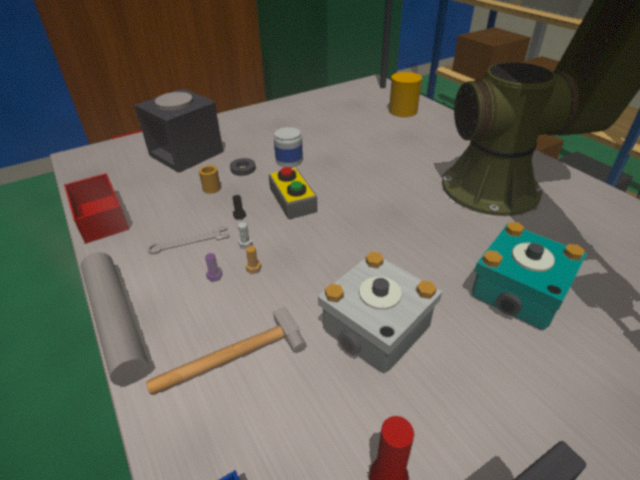

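View pics/side0.png

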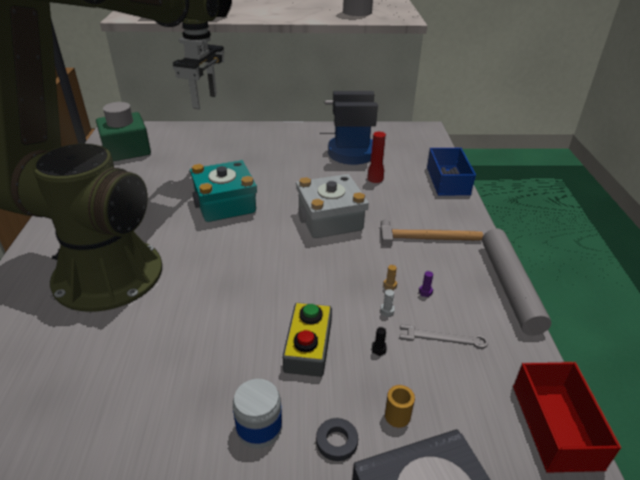

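The scene view shows two pumps: grey at (380,305), which is meant, and a turquoise look-alike at (530,270). The grey pump's dark hole is at (387,331). There are four bolts: yellow (252,258), which is meant because it is brass-coloured, plus silver (244,235), black (239,207) and the purple look-alike (213,266). The green button is at (297,188) and red is at (287,173). The side view agrees: hole (344,180), yellow bolt (391,276), green button (311,313).

```bash
cat > m.py <<'E'
from h import *
def blobs(img,mask,roi,mina=8):
    m=np.zeros(mask.shape,np.uint8);x0,y0,x1,y1=roi;m[y0:y1,x0:x1]=mask[y0:y1,x0:x1]
    n,l,s,c=cv2.connectedComponentsWithStats(m)
    return [(c[i].round(1),s[i].tolist()) for i in range(1,n) if s[i][4]>=mina]
for n,ph,pb,pg,pr,pump in [("scene",(387,331),(252,258),(297,188),(287,173),(310,245,450,345)),("side",(344,180),(391,276),(311,313),(306,340),(290,172,372,215))]:
    c=load(n+".npy");I=c["image"];H=cv2.cvtColor(I,cv2.COLOR_RGB2HSV).astype(int);h,s,v=H[...,0],H[...,1],H[...,2]
    R=lambda p,r:(p[0]-r,p[1]-r,p[0]+r,p[1]+r)
    print(n)
    for nm,mk,roi,z in [("hole",v<75,R(ph,9),92),("heads",(h>8)&(h<30)&(s>110),pump,100),("ring",(v>185)&(s<70),pump,94),("bolt",(h>8)&(h<30)&(s>90),R(pb,18),58),
      ("green",(h>40)&(h<85)&(s>110),R(pg,16),60),("red",((h<8)|(h>172))&(s>120),R(pr,16),60)]:
        for ce,st in blobs(I,mk,roi):
            if nm=="bolt":
                ce=np.array([st[0]+st[2]/2,st[1]+3])
            print(nm,ce,st,ray(c,*ce,z).round(0))
c=load("scene.npy")
a=cv2.resize(c["image"][240:350,180:450],None,fx=2.9,fy=2.9,interpolation=cv2.INTER_CUBIC)
cv2.imwrite("pics/crop1.png",a[:,:,::-1])
E
python3 m.py
```

```text
scene
hole [386.4 331.2] [381, 327, 12, 9, 90] [572. 280.  92.]
heads [374.  258.8] [366, 252, 17, 15, 195] [494. 143. 100.]
heads [426.1 288.7] [418, 281, 18, 17, 235] [465. 250. 100.]
heads [333.7 292. ] [325, 284, 18, 17, 236] [600. 173. 100.]
ring [380.  293.5] [360, 277, 41, 30, 632] [533. 213.  94.]
bolt [253.5 248. ] [246, 245, 15, 28, 285] [651. -49.  58.]
green [295.9 185.3] [290, 181, 13, 10, 89] [ 468. -204.   60.]
red [286.1 171.4] [280, 167, 13, 10, 100] [ 457. -274.   60.]
side
hole [343.7 178.5] [341, 178, 6, 2, 11] [569. 273.  92.]
heads [304.7 180.5] [300, 178, 10, 6, 50] [464. 250. 100.]
heads [358.6 196.7] [354, 193, 10, 9, 72] [599. 170. 100.]
heads [317.1 202.6] [312, 200, 11, 7, 58] [493. 143. 100.]
bolt [390.5 268. ] [384, 265, 13, 24, 216] [652. -59.  58.]
green [310.5 310.4] [303, 304, 16, 14, 178] [ 472. -191.   60.]
red [305.3 338.1] [296, 331, 19, 15, 220] [ 461. -264.   60.]
```

View pics/crop1.png

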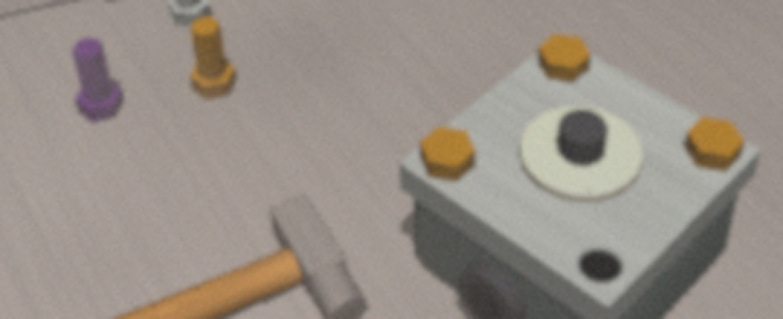

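The crop confirms the grey cover's empty hole at its front corner, and the yellow bolt standing beside the purple look-alike. The three bolt heads predict the hole at (571,280), which matches the measured (572,280). Next I'll triangulate the bolt and the buttons.

```bash
cat > t.py <<'E'
from h import *
A,B=load("scene.npy"),load("side.npy")
def P(c): return np.array([[c["fx"],0,c["cx"]],[0,c["fy"],c["cy"]],[0,0,1]])@np.array(c["world_to_cam"])[:3]
def tri(a,b):
    x=cv2.triangulatePoints(P(A),P(B),np.array(a,float),np.array(b,float)).ravel();x=x[:3]/x[3]
    return x.round(1),(proj(A,x)-a).round(1)
for nm,c,roi in [("sc",A,(240,235,270,280)),("si",B,(378,258,404,296))]:
    H=cv2.cvtColor(c["image"],cv2.COLOR_RGB2HSV).astype(int);x0,y0,x1,y1=roi
    m=((H[...,0]>8)&(H[...,0]<30)&(H[...,1]>90))[y0:y1,x0:x1]
    for r in range(m.shape[0]):
        k=np.where(m[r])[0]
        if len(k): print(nm,r+y0,k.min()+x0,k.max()+x0)
print("green",tri((295.9,185.3),(310.5,310.4)),"red",tri((286.1,171.4),(305.3,338.1)),"hole",tri((386.4,331.2),(343.7,180)))
E
python3 t.py
```

```text
sc 245 251 252
sc 246 248 253
sc 247 247 254
sc 248 246 255
sc 249 246 255
sc 250 246 255
sc 251 246 255
sc 252 246 255
sc 253 246 255
sc 254 247 255
sc 255 247 255
sc 256 247 256
sc 257 248 256
sc 258 248 256
sc 259 248 256
sc 260 248 256
sc 261 248 257
sc 262 248 259
sc 263 247 260
sc 264 246 260
sc 265 246 260
sc 266 246 260
sc 267 246 259
sc 268 247 259
sc 269 247 258
sc 270 248 258
sc 271 249 257
sc 272 250 254
si 265 389 394
si 266 389 395
si 267 388 395
si 268 388 396
si 269 388 395
si 270 388 395
si 271 388 395
si 272 388 395
si 273 388 395
si 274 388 395
si 275 388 394
si 276 388 394
si 277 388 394
si 278 387 394
si 279 386 394
si 280 385 394
si 281 384 395
si 282 384 396
si 283 384 396
si 284 384 396
si 285 384 396
si 286 385 395
si 287 385 395
si 288 386 393
green (array([ 471.6, -196. ,   65.5]), array([-0.1,  0. ])) red (array([ 460.6, -267.7,   64.1]), array([-0.1,  0. ])) hole (array([568.8, 276.3,  85.8]), array([-0.4,  0.2]))
```

```bash
python3 - <<'E'
exec(open("t.py").read().split("for nm,c,roi")[0])
print(tri((250.8,248.7),(391.8,267.5)),ray(A,250.8,248.7,58),ray(B,391.8,267.8,58))
E
```

```text
(array([656.1, -53.8,  54.8]), array([-0.2,  0.1])) [656.797203   -50.16451737  58.        ] [655.39032217 -58.64952135  58.        ]
```

Call:
jog_arm --commands '[{"dx":-0.5,"dy":-0.1,"gripper":1},{"dx":-0.9,"dy":-0.2,"gripper":1},{"dx":-0.9,"dy":-0.2,"gripper":1},{"dx":-0.9,"dy":-0.2,"gripper":1},{"dx":-0.9,"dy":-0.2,"gripper":1},{"dx":-0.9,"dy":-0.2,"gripper":1},{"dx":-0.9,"dy":-0.2,"gripper":1},{"dx":-0.9,"dy":-0.2,"gripper":1},{"dx":-0.9,"dy":-0.2,"gripper":1},{"dx":-0.9,"dy":-0.2,"gripper":1}]'

```text
schema error: expected keys dx, dy, dz, ax, ay, az, gripper
```

Call:
jog_arm --commands '[{"dx":-0.5,"dy":-0.1,"dz":0,"ax":0,"ay":0,"az":0,"gripper":1},{"dx":-0.9,"dy":-0.2,"dz":0,"ax":0,"ay":0,"az":0,"gripper":1},{"dx":-0.9,"dy":-0.2,"dz":0,"ax":0,"ay":0,"az":0,"gripper":1},{"dx":-0.9,"dy":-0.2,"dz":0,"ax":0,"ay":0,"az":0,"gripper":1},{"dx":-0.9,"dy":-0.2,"dz":0,"ax":0,"ay":0,"az":0,"gripper":1},{"dx":-0.9,"dy":-0.2,"dz":0,"ax":0,"ay":0,"az":0,"gripper":1},{"dx":-0.9,"dy":-0.2,"dz":0,"ax":0,"ay":0,"az":0,"gripper":1},{"dx":-0.9,"dy":-0.2,"dz":0,"ax":0,"ay":0,"az":0,"gripper":1},{"dx":-0.9,"dy":-0.2,"dz":0,"ax":0,"ay":0,"az":0,"gripper":1},{"dx":-0.9,"dy":-0.2,"dz":0,"ax":0,"ay":0,"az":0,"gripper":1}]'

```text
clock: 1.4
eef_pos: [478.5, 338.1, 224.2]
eef_rot: [-3.141, -0.0, 2.817]
wrist_force: [0.4, 0.3, 1.0]
finger_gap: 0.5
finger_force: 0.0
```

Call:
jog_arm --commands '[{"dx":-0.88,"dy":-0.21,"dz":0,"ax":0,"ay":0,"az":0,"gripper":1},{"dx":-0.88,"dy":-0.21,"dz":0,"ax":0,"ay":0,"az":0,"gripper":1},{"dx":-0.6,"dy":-0.15,"dz":0,"ax":0,"ay":0,"az":0,"gripper":1},{"dx":-0.3,"dy":-0.07,"dz":0,"ax":0,"ay":0,"az":0,"gripper":1},{"dx":0,"dy":0,"dz":0.5,"ax":0,"ay":0,"az":0,"gripper":1},{"dx":0,"dy":0,"dz":0.5,"ax":0,"ay":0,"az":0,"gripper":1},{"dx":0,"dy":0,"dz":0.5,"ax":0,"ay":0,"az":0,"gripper":1},{"dx":0,"dy":0,"dz":0.4,"ax":0,"ay":0,"az":0,"gripper":1},{"dx":0,"dy":0,"dz":0,"ax":0,"ay":0,"az":0,"gripper":1},{"dx":0,"dy":0,"dz":0,"ax":0,"ay":0,"az":0,"gripper":1}]'

```text
clock: 2.65
eef_pos: [569.9, 281.9, 149.1]
eef_rot: [3.141, 0.001, 2.818]
wrist_force: [-0.6, 0.5, 0.3]
finger_gap: 0.2
finger_force: 0.0
```

```bash
python3 - <<'E'
from h import *
c=cams.camera("wrist");save(c,"pics/w1.png");print(proj(c,[571,280,92]),manip.read_state()["eef_pos"])
E
```

```text
[315.64904091 270.58661656] [569.98456443 281.91920052 149.2471974 ]
```

View pics/w1.png

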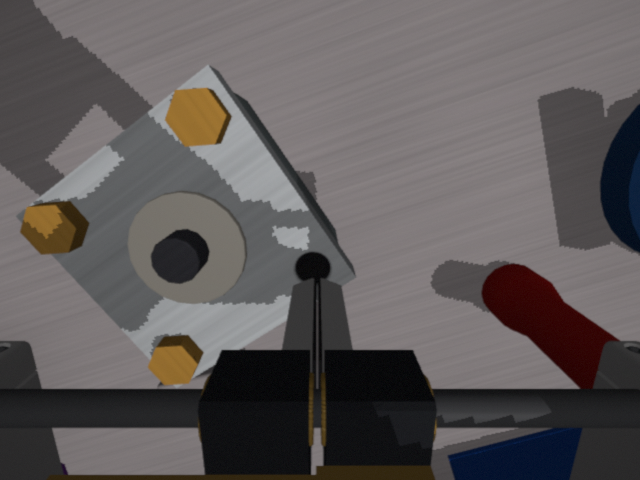

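The wrist view shows the hole at about (313,267), right at the fingertips and close to the predicted (316,271). I'll dwell here.

Call:
jog_arm --commands '[{"dx":0,"dy":0,"dz":0,"ax":0,"ay":0,"az":0,"gripper":1},{"dx":0,"dy":0,"dz":0,"ax":0,"ay":0,"az":0,"gripper":1},{"dx":0,"dy":0,"dz":0,"ax":0,"ay":0,"az":0,"gripper":1},{"dx":0,"dy":0,"dz":0,"ax":0,"ay":0,"az":0,"gripper":1},{"dx":0,"dy":0,"dz":0,"ax":0,"ay":0,"az":0,"gripper":1},{"dx":0,"dy":0,"dz":0,"ax":0,"ay":0,"az":0,"gripper":1},{"dx":0,"dy":0,"dz":0,"ax":0,"ay":0,"az":0,"gripper":1},{"dx":0,"dy":0,"dz":0,"ax":0,"ay":0,"az":0,"gripper":1},{"dx":0,"dy":0,"dz":0,"ax":0,"ay":0,"az":0,"gripper":1},{"dx":0,"dy":0,"dz":0,"ax":0,"ay":0,"az":0,"gripper":1}]'

```text
clock: 3.95
eef_pos: [569.7, 281.8, 148.2]
eef_rot: [-3.142, -0.0, 2.818]
wrist_force: [0.0, 0.3, -0.0]
finger_gap: 0.6
finger_force: 0.0
```

Call:
jog_arm --commands '[{"dx":0,"dy":0,"dz":0,"ax":0,"ay":0,"az":0,"gripper":1},{"dx":0,"dy":0,"dz":0,"ax":0,"ay":0,"az":0,"gripper":1},{"dx":0,"dy":0,"dz":0,"ax":0,"ay":0,"az":0,"gripper":1},{"dx":0,"dy":0,"dz":0,"ax":0,"ay":0,"az":0,"gripper":1},{"dx":0,"dy":0,"dz":0,"ax":0,"ay":0,"az":0,"gripper":1},{"dx":0,"dy":0,"dz":0,"ax":0,"ay":0,"az":0,"gripper":1},{"dx":0,"dy":0,"dz":0,"ax":0,"ay":0,"az":0,"gripper":1},{"dx":0,"dy":0,"dz":-0.5,"ax":0,"ay":0,"az":0,"gripper":1},{"dx":0,"dy":0,"dz":-0.5,"ax":0,"ay":0,"az":0,"gripper":1},{"dx":0,"dy":0,"dz":-0.3,"ax":0,"ay":0,"az":0,"gripper":1}]'

```text
clock: 5.2
eef_pos: [569.8, 281.9, 201.2]
eef_rot: [3.141, 0.001, 2.818]
wrist_force: [-0.6, 0.1, -0.5]
finger_gap: 0.4
finger_force: 0.0
```

Call:
jog_arm --commands '[{"dx":-0.3,"dy":-0.4,"dz":0,"ax":0,"ay":0,"az":0,"gripper":1},{"dx":-0.5,"dy":-0.8,"dz":0,"ax":0,"ay":0,"az":0,"gripper":1},{"dx":-0.5,"dy":-0.8,"dz":0,"ax":0,"ay":0,"az":0,"gripper":1},{"dx":-0.5,"dy":-0.8,"dz":0,"ax":0,"ay":0,"az":0,"gripper":1},{"dx":-0.5,"dy":-0.8,"dz":0,"ax":0,"ay":0,"az":0,"gripper":1},{"dx":-0.5,"dy":-0.8,"dz":0,"ax":0,"ay":0,"az":0,"gripper":1},{"dx":-0.5,"dy":-0.8,"dz":0,"ax":0,"ay":0,"az":0,"gripper":1},{"dx":-0.5,"dy":-0.8,"dz":0,"ax":0,"ay":0,"az":0,"gripper":1},{"dx":-0.5,"dy":-0.8,"dz":0,"ax":0,"ay":0,"az":0,"gripper":1},{"dx":-0.4,"dy":-0.5,"dz":0,"ax":0,"ay":0,"az":0,"gripper":1}]'

```text
clock: 6.45
eef_pos: [654.8, -57.5, 199.3]
eef_rot: [-3.141, -0.001, 2.816]
wrist_force: [-0.9, 0.3, -0.3]
finger_gap: 0.4
finger_force: 0.0
```

```bash
python3 - <<'E'
from h import *
c=cams.camera("wrist");save(c,"pics/w2.png");p=manip.read_state();q=p["eef_pos"];y=p["eef_rot"][2];d=np.array([656,-54])-q[:2]
print(proj(c,[656,-54,58]),q,d@[np.cos(y),np.sin(y)]/40,d@[np.sin(y),-np.cos(y)]/40)
E
```

```text
[322.17821538 232.88037666] [655.49061399 -59.61248177 199.30524237] 0.032974474713110415 0.13697563697137255
```

View pics/w2.png

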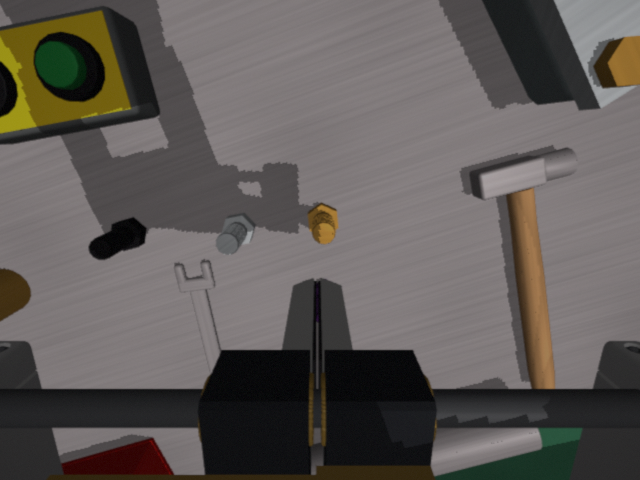

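The wrist view shows the yellow bolt's shank top at about (324,235), where (322,233) was predicted, so the position holds. Silver is to its left at (230,240). I'll correct, descend and dwell.

Call:
jog_arm --commands '[{"dx":0.03,"dy":0.14,"dz":0,"ax":0,"ay":0,"az":0,"gripper":1},{"dx":0,"dy":0,"dz":0.4,"ax":0,"ay":0,"az":0,"gripper":1},{"dx":0,"dy":0,"dz":0.5,"ax":0,"ay":0,"az":0,"gripper":1},{"dx":0,"dy":0,"dz":0.5,"ax":0,"ay":0,"az":0,"gripper":1},{"dx":0,"dy":0,"dz":0.5,"ax":0,"ay":0,"az":0,"gripper":1},{"dx":0,"dy":0,"dz":0.3,"ax":0,"ay":0,"az":0,"gripper":1},{"dx":0,"dy":0,"dz":0,"ax":0,"ay":0,"az":0,"gripper":1},{"dx":0,"dy":0,"dz":0,"ax":0,"ay":0,"az":0,"gripper":1},{"dx":0,"dy":0,"dz":0,"ax":0,"ay":0,"az":0,"gripper":1},{"dx":0,"dy":0,"dz":0,"ax":0,"ay":0,"az":0,"gripper":1}]'

```text
clock: 7.75
eef_pos: [655.8, -49.2, 112.7]
eef_rot: [3.141, 0.001, 2.818]
wrist_force: [-0.4, 0.3, -0.7]
finger_gap: 0.4
finger_force: 0.0
```

Call:
jog_arm --commands '[{"dx":0,"dy":0,"dz":0,"ax":0,"ay":0,"az":0,"gripper":1},{"dx":0,"dy":0,"dz":0,"ax":0,"ay":0,"az":0,"gripper":1},{"dx":0,"dy":0,"dz":0,"ax":0,"ay":0,"az":0,"gripper":1},{"dx":0,"dy":0,"dz":0,"ax":0,"ay":0,"az":0,"gripper":1},{"dx":0,"dy":0,"dz":0,"ax":0,"ay":0,"az":0,"gripper":1},{"dx":0,"dy":0,"dz":0,"ax":0,"ay":0,"az":0,"gripper":1},{"dx":0,"dy":0,"dz":0,"ax":0,"ay":0,"az":0,"gripper":1},{"dx":0,"dy":0,"dz":0,"ax":0,"ay":0,"az":0,"gripper":1},{"dx":0,"dy":0,"dz":0,"ax":0,"ay":0,"az":0,"gripper":1},{"dx":0,"dy":0,"dz":0,"ax":0,"ay":0,"az":0,"gripper":1}]'

```text
clock: 9.0
eef_pos: [655.6, -49.2, 112.2]
eef_rot: [3.142, 0.0, 2.818]
wrist_force: [-0.4, 1.2, 0.3]
finger_gap: 0.6
finger_force: 0.0
```

```bash
python3 - <<'E'
from h import *
p=manip.read_state();q=p["eef_pos"];y=p["eef_rot"][2]
print(q,p["clock"])
for t in [(656,-54),(471,-196)]:
    d=np.array(t)-q[:2];print(d@[np.cos(y),np.sin(y)]/40,d@[np.sin(y),-np.cos(y)]/40)
# green cap in the w2 wrist-like views: check later
c=cams.camera("wrist");H=cv2.cvtColor(c["image"],cv2.COLOR_RGB2HSV).astype(int)
m=((H[...,0]>8)&(H[...,0]<30)&(H[...,1]>110)&(H[...,2]>60)).astype(np.uint8);m[345:]=0
n,l,s,ce=cv2.connectedComponentsWithStats(m);print([(ce[i].round(),s[i][4]) for i in range(1,n) if s[i][4]>200],proj(c,[656,-54,58]))
E
```

```text
[655.63297946 -49.17271032 112.24253375] 9.0
-0.04709961937907639 -0.11148999699257882
3.2079027491163608 -4.948646659856527
[(array([15., 67.]), np.int32(2710)), (array([579., 280.]), np.int32(4145)), (array([313., 255.]), np.int32(1552))] [310.88597547 272.73810413]
```

Call:
jog_arm --commands '[{"dx":-0.05,"dy":-0.1,"dz":0,"ax":0,"ay":0,"az":0,"gripper":1},{"dx":0,"dy":0,"dz":0,"ax":0,"ay":0,"az":0,"gripper":1},{"dx":0,"dy":0,"dz":0,"ax":0,"ay":0,"az":0,"gripper":1},{"dx":0,"dy":0,"dz":0,"ax":0,"ay":0,"az":0,"gripper":1},{"dx":0,"dy":0,"dz":0,"ax":0,"ay":0,"az":0,"gripper":1},{"dx":0,"dy":0,"dz":0,"ax":0,"ay":0,"az":0,"gripper":1},{"dx":0,"dy":0,"dz":0,"ax":0,"ay":0,"az":0,"gripper":1},{"dx":0,"dy":0,"dz":0,"ax":0,"ay":0,"az":0,"gripper":1},{"dx":0,"dy":0,"dz":0,"ax":0,"ay":0,"az":0,"gripper":1},{"dx":0,"dy":0,"dz":0,"ax":0,"ay":0,"az":0,"gripper":1}]'

```text
clock: 10.3
eef_pos: [656.2, -53.6, 112.3]
eef_rot: [-3.142, -0.0, 2.818]
wrist_force: [-1.9, -0.8, -1.1]
finger_gap: 0.7
finger_force: 0.0
```

```bash
python3 - <<'E'
from h import *
c=cams.camera("wrist");save(c,"pics/w3.png");print(proj(c,[656,-54,58]))
E
```

```text
[317.29066973 269.74576768]
```

View pics/w3.png

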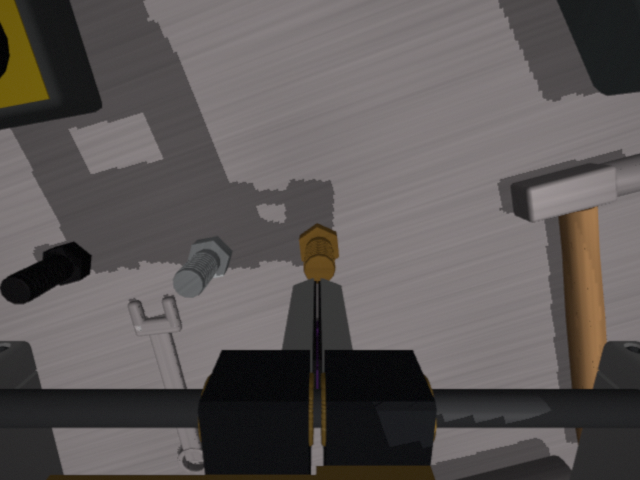

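The bolt top is at (319,267), right under the fingertips (317,270 predicted). I'll rise and move over to the green button.

Call:
jog_arm --commands '[{"dx":0,"dy":0,"dz":-0.6,"ax":0,"ay":0,"az":0,"gripper":1},{"dx":0,"dy":0,"dz":-0.9,"ax":0,"ay":0,"az":0,"gripper":1},{"dx":0.4,"dy":-0.6,"dz":0,"ax":0,"ay":0,"az":0,"gripper":1},{"dx":0.6,"dy":-0.9,"dz":0,"ax":0,"ay":0,"az":0,"gripper":1},{"dx":0.6,"dy":-0.9,"dz":0,"ax":0,"ay":0,"az":0,"gripper":1},{"dx":0.6,"dy":-0.9,"dz":0,"ax":0,"ay":0,"az":0,"gripper":1},{"dx":0.6,"dy":-0.9,"dz":0,"ax":0,"ay":0,"az":0,"gripper":1},{"dx":0.46,"dy":-0.65,"dz":0,"ax":0,"ay":0,"az":0,"gripper":1},{"dx":0,"dy":0,"dz":0,"ax":0,"ay":0,"az":0,"gripper":1},{"dx":0,"dy":0,"dz":0,"ax":0,"ay":0,"az":0,"gripper":1}]'

```text
clock: 11.6
eef_pos: [471.4, -195.8, 172.4]
eef_rot: [3.142, 0.001, 2.818]
wrist_force: [0.5, -0.5, 0.2]
finger_gap: 0.5
finger_force: 0.0
```

```bash
python3 - <<'E'
from h import *
p=manip.read_state();q=p["eef_pos"];print(q)
c=cams.camera("wrist");save(c,"pics/w4.png");print(proj(c,[471,-196,65]))
H=cv2.cvtColor(c["image"],cv2.COLOR_RGB2HSV).astype(int)
m=((H[...,0]>45)&(H[...,0]<85)&(H[...,1]>110)&(H[...,2]>40)).astype(np.uint8);m[345:]=0
n,l,s,ce=cv2.connectedComponentsWithStats(m)
for i in range(1,n):
    if s[i][4]>200: print(ce[i],s[i],ray(c,*ce[i],65))
E
```

```text
[ 471.42102629 -195.81561767  172.44885312]
[317.41172127 244.03733802]
[319.52752976 245.29985119] [ 299  225   42   41 1344] [ 472.4700478  -194.79002765   65.        ]
```

View pics/w4.png

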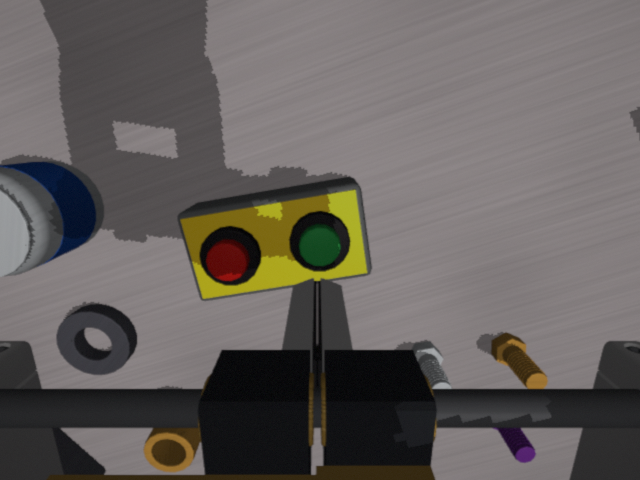

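The green cap is at (320,245), which casts to (472,-195). Red at (228,260) is well clear. I'll descend to just above the cap.

Call:
jog_arm --commands '[{"dx":-0.02,"dy":0.03,"dz":0.4,"ax":0,"ay":0,"az":0,"gripper":1},{"dx":0,"dy":0,"dz":0.6,"ax":0,"ay":0,"az":0,"gripper":1},{"dx":0,"dy":0,"dz":0.5,"ax":0,"ay":0,"az":0,"gripper":1},{"dx":0,"dy":0,"dz":0.3,"ax":0,"ay":0,"az":0,"gripper":1},{"dx":0,"dy":0,"dz":0.2,"ax":0,"ay":0,"az":0,"gripper":1},{"dx":0,"dy":0,"dz":0.1,"ax":0,"ay":0,"az":0,"gripper":1},{"dx":0,"dy":0,"dz":0,"ax":0,"ay":0,"az":0,"gripper":1},{"dx":0,"dy":0,"dz":0,"ax":0,"ay":0,"az":0,"gripper":1}]'

```text
clock: 12.65
eef_pos: [472.2, -195.2, 88.7]
eef_rot: [-3.142, 0.001, 2.818]
wrist_force: [-1.2, 1.9, 2.4]
finger_gap: 0.3
finger_force: 1.3
```

Call:
jog_arm --commands '[{"dx":0,"dy":0,"dz":0.05,"ax":0,"ay":0,"az":0,"gripper":1},{"dx":0,"dy":0,"dz":0.05,"ax":0,"ay":0,"az":0,"gripper":1},{"dx":0,"dy":0,"dz":0,"ax":0,"ay":0,"az":0,"gripper":1},{"dx":0,"dy":0,"dz":0,"ax":0,"ay":0,"az":0,"gripper":1}]'

```text
clock: 13.15
eef_pos: [472.3, -195.3, 84.9]
eef_rot: [-3.141, 0.001, 2.818]
wrist_force: [-2.4, 2.6, 11.1]
finger_gap: 0.5
finger_force: 5.7
```

Call:
jog_arm --commands '[{"dx":0,"dy":0,"dz":0.04,"ax":0,"ay":0,"az":0,"gripper":1},{"dx":0,"dy":0,"dz":0,"ax":0,"ay":0,"az":0,"gripper":1},{"dx":0,"dy":0,"dz":0,"ax":0,"ay":0,"az":0,"gripper":1}]'

```text
clock: 13.52
eef_pos: [472.5, -195.3, 84.6]
eef_rot: [-3.141, 0.002, 2.818]
wrist_force: [-8.5, 6.5, 27.3]
finger_gap: 0.6
finger_force: 13.9
```

The force rose to 27 N with only 0.3 mm more travel, so the button is on its stop. Now I'll draw back.

Call:
jog_arm --commands '[{"dx":0,"dy":0,"dz":-0.2,"ax":0,"ay":0,"az":0,"gripper":1},{"dx":0,"dy":0,"dz":-0.6,"ax":0,"ay":0,"az":0,"gripper":1},{"dx":0,"dy":0,"dz":-0.9,"ax":0,"ay":0,"az":0,"gripper":1},{"dx":0,"dy":0,"dz":-0.7,"ax":0,"ay":0,"az":0,"gripper":1},{"dx":0,"dy":0,"dz":-0.3,"ax":0,"ay":0,"az":0,"gripper":1},{"dx":0,"dy":0,"dz":0,"ax":0,"ay":0,"az":0,"gripper":1},{"dx":0,"dy":0,"dz":0,"ax":0,"ay":0,"az":0,"gripper":1},{"dx":0,"dy":0,"dz":0,"ax":0,"ay":0,"az":0,"gripper":1}]'

```text
clock: 14.52
eef_pos: [471.8, -195.0, 189.7]
eef_rot: [3.141, -0.002, 2.818]
wrist_force: [-0.8, -0.6, -0.9]
finger_gap: 0.3
finger_force: 0.0
```

```bash
python3 -c "
from h import *
s=manip.read_state();print(s['eef_pos'],s['wrist_force']);print(job.sign_off())"
```

```text
[ 471.75031813 -195.01753439  189.65607432] [-0.84296831 -0.59235929 -0.89560881]
the job is handed in; nothing more can be done
None
```

I pointed at the empty hole and then the yellow bolt for about two seconds or more each, pressed the green button down to its stop, drew back about 105 mm above it, and handed the job in at about 14.5 s; no verdict came back.

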